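# Lock out the polishing lap, clear the disc, reset the stop

### The arm

A 6-joint arm with a two-finger parallel gripper is mounted at the origin on a cart in front of the work surface, level with it; the furniture and walls round the work are solid. World frame = base frame: x ahead of the robot, y to its left, z up, the work surface at z = 0. Lengths are in mm, angles in rad, forces in N, time in s.
With the tool pointing down it reaches from about 275 to 825 mm from the base axis. Payload 4.9 kg.
Tool frame: the origin (TCP) lies at the very end of the fingers, on their centre line; the grasp point (between the pads) lies 19 mm behind it; z points along the fingers, y is the direction in which the jaws open and shut (so a half turn about z gives the same grasp; the last joint's range is limited). The gripper opens to 85 mm and grips with 20 to 120 N. Pads are 22 mm wide; open, the fingers measure 114 mm over their backs; the gripper's body (76 mm by 85 mm) begins 54 mm behind the grasp point. The pads swing forward as they close: fully open they stand 13 mm farther back than shut.
Start: joints at [1.134, 0.326, -0.193, 1.052, 0, 1.437], TCP at [164.001, 524.997, 231.281] pointing down, gripper open.
Joint ranges: [-2.65, 2.65], [-0.97, 1.79], [-1.3, 1.35], [-1.93, 2.1], [-1.47, 1.37], [-3.14, 3.14]. Speed limits (rad/s): [2.57, 2.57, 3.14, 3.14, 3.14, 3.14].

### API

Orientations are given as [roll, pitch, yaw] about the fixed x, y, z axes, in that order (R = Rz(yaw) Ry(pitch) Rx(roll)).
In Python, from bench import bot, solve_ik, imaging gives the robot as it stands. Calls block until the motion is done:
- bot.move_ptp(position, orientation): joint-space move of the TCP to a pose.
- bot.movel(position, rot=None, max_speed=150, threshold=None): straight line of the TCP; rot=None keeps the orientation; max_speed is the mean speed in mm/s. With threshold (N) it stops when the force on the tool has changed by that much, and returns True; else False.
- bot.move_j(angles): joint-space move.
- bot.grip(opening, effort=None): opening from 0.0 (shut) to 1.0 (fully open); effort is the grip in N (None keeps the last); returns when the fingers have stopped.
- bot.dwell(seconds).
- solve_ik(position, orientation): joint angles nearest the present ones, or None.
- bot.get_state(): the state.
- imaging.capture(name): name is "side" or "top" or "wrist"; returns the picture (420x560x3 uint8, blue, green, red); there is no depth.
- imaging.camera_model(name): a dict with "K" (3x3 intrinsics, pixels), "position" and "rotation" of the camera in the world. Camera axes: x right, y up, looking along -z (the intrinsics and any distortion apply to the point x, -y, -z); pixel columns grow to the right and rows downward; lengths in mm; the calibration is good to about 2 mm. The wrist camera is an equidistant fisheye: a pixel r from the principal point sees the ray r / f radians off the axis. A picture is of the moment at which its call begins: read the wrist's pose just before it. camera_model takes no time and is no camera call; for the wrist camera it gives the pose at the moment of the call.
A pose or a line that the arm cannot do raises bot.IKError and nothing moves.
- bot.sign_off(): hands the job in, once; it reports no verdict.
The state is a dict: "t": time; "qpos": joint angles; "joint_velocities": joint speeds; "effort": joint torques, N m; "tcp_pos": TCP position; "orientation": TCP orientation; "contact_force": force on the tool from outside, world axes, zero at the start; "wrist_torque": the same for the moment, N m; "opening": opening from 0.0 (shut) to 1.0 (fully open).
Only numpy, scipy, OpenCV 4.12 (cv2) and the standard library are available. Lean on these libraries where they do the work, as an engineer would, in place of code of your own. Each camera call takes 0.05 s, during which the arm holds its last target. There are 200 camera calls.

### The job

A penlight has been left lying on the disc of the bench polishing machine. Press the red mushroom stop down until it latches and let go of it, then take the penlight off the disc and lay it (do not drop it) flat inside the wooden tool tray; do not touch the penlight unless the stop is latched down. Last, twist the stop clockwise so that it springs back up, and leave the other things on the desk where they are.

Things in the scene. Friction and masses are not known exactly. Their poses are not given: they have to be found in the camera images.
- lap_machine: Grey bench polishing machine, fixed to the desk, 200 x 330 x 55 mm housing; origin at the centre of its underside, z up, x towards its back, y to the left (seen from its front, which carries a dial and a green lamp). Its round disc (160 mm across, top 66 mm above the desk) is centred at y = +65 mm; a low black pan (182 mm across, 59 mm high) surrounds it. The red mushroom stop stands at y = -105 mm on a yellow collar (64 mm across, top 63 mm high).
- disc_top (a point): Centre of the disc's upper face.
- stop_top (a point): Centre of the top of the stop's red mushroom head; it moves with the head. The head is a ribbed round knob 48 mm across and 22 mm high, edge rounded at the top, on a neck 24 mm across; its axis is vertical. With the stop up the head's top is 99 mm above the desk, latched down 89 mm. Two white arrows on it show the clockwise reset direction. It may be gripped by its sides from above; there is nothing within 50 mm of its sides except the collar and the housing top, below it.
- stop_press (a joint): How far the stop is pushed down, in m: 0 up, 0.012 bottomed. A spring pushes it up (about 2 N at the top, up to about 6 N near the bottom). Pushed past about 0.0105 it latches, and when let go it stays down at about 0.010; it then comes up only when twisted.
- stop_turn (a joint): How far the red head is turned clockwise seen from above, in rad: 0 at rest, 1.0 at its end stop. A weak spring (up to 0.05 N m) turns it back to 0 when let go. Turned past about 0.7 while latched, it unlatches and the spring raises it 10 mm as soon as the fingers let it slide; turn it to about 0.9 or to the end stop and open the fingers there.
- penlight: Black penlight, 135 mm long, 14 mm wide, 16 mm high at the clip, 0.05 kg or so, lying on the disc; origin at its middle on its underside, length along its y axis, z up. Grip it across its width near the middle. It does not roll.
- penlight_end_a (a point): Centre of the penlight's end at its -y side, on its axis, 7 mm above its underside.
- penlight_end_b (a point): Centre of the penlight's end at its +y side, on its axis, 7 mm above its underside.
- tool_tray: Dark wooden open tray with a grey felt floor, fixed to the desk, 210 mm (its x axis) x 130 mm (its y axis) x 22 mm high, walls 5 mm; empty. Origin at the centre of its underside; its inner floor is 5 mm up and measures 200 x 120 mm.
- tray_floor (a point): Centre of the tray's inner floor.
- loupe: Folded steel loupe, 27 x 44 x 14 mm, on the desk left of the machine; to be left alone.
- tweezers: Steel tweezers, 162 mm long, on the desk left of the machine; to be left alone.
- caliper: Steel vernier caliper, 206 mm long, lying behind the machine; to be left alone.
- stone_jar: Small glass jar with a black cap, 39 mm wide and 43 mm high, behind the tray; to be left alone.
Mind the look-alikes: they are no part of the job. What is shaped like the penlight but yellow is not meant.

How it is judged (in metres and radians):
On the way, in this order (a step that is already met when the one before it is completed fails the run):
1. the stop is latched down and let go (value of joint stop_press above 0.0085 m and contact force between lap_machine and the fingers below 0.1 N and contact force between lap_machine and the arm below 0.1 N), for 0.2 s.
2. the penlight lies flat inside the tray, released, with the stop still latched down (x of penlight_end_a in the frame of tool_tray between -0.1 and 0.1 m and y of penlight_end_a in the frame of tool_tray between -0.06 and 0.06 m and z of each of penlight_end_a, penlight_end_b in the frame of tool_tray below 0.02 m and x of penlight_end_b in the frame of tool_tray between -0.1 and 0.1 m and y of penlight_end_b in the frame of tool_tray between -0.06 and 0.06 m and value of joint stop_press above 0.0085 m and contact force between penlight and the fingers below 0.1 N and contact force between penlight and the arm below 0.1 N), for 0.3 s.
3. the stop has been twisted free and has sprung up (value of joint stop_press below 0.002 m), for 0.2 s.
At the end, for the whole second after the job is handed in: The stop is fully up (within 2 mm) and its head turned back to rest (within 0.2 rad), and the penlight lies still and flat on the tray's floor with both ends inside the walls (x of penlight_end_a in the frame of tool_tray between -0.1 and 0.1 m and y of penlight_end_a in the frame of tool_tray between -0.06 and 0.06 m and z of each of penlight_end_a, penlight_end_b in the frame of tool_tray below 0.02 m and x of penlight_end_b in the frame of tool_tray between -0.1 and 0.1 m and y of penlight_end_b in the frame of tool_tray between -0.06 and 0.06 m and value of joint stop_press below 0.002 m and value of joint stop_turn below 0.2 rad and linear speed of penlight below 0.02 m/s); the robot touches nothing.
It fails at once if the penlight is touched while the stop is not latched down (value of joint stop_press below 0.0085 m and (contact force between penlight and the fingers above 0.3 N or contact force between penlight and the arm above 0.3 N)).
It fails at once if the penlight is dropped or thrown (moves faster than 0.6 m/s while not held) (linear speed of penlight above 0.6 m/s and contact force between penlight and the fingers below 0.05 N).
It fails at once if the loupe, tweezers, caliper or glass jar is pushed more than 30 mm (distance of any of loupe, tweezers, caliper, stone_jar from where it was at the start of the episode above 0.03 m).
It also fails if it takes over 61 s, if anything falls off the work surface, if the arm or the gripper's body presses on something with over 40 N, if the wrist force passes 120 N, or if a joint passes its speed limit or range.

## Working session

There is one attempt and no reset: what is moved stays moved. The work goes in short steps, each a Python script; the robot and the scene stay as the last script left them, time stands still between calls to the robot, and variables do not carry over. Pictures are saved under pics/ and viewed, about 8 in all and at most 12, crops included, and the job is handed in when it is done.

```bash
ls; mkdir -p pics; python3 - <<'E'
from bench import bot, imaging
import cv2, numpy as np
for n in("top","side"):
    m=imaging.camera_model(n); print(n,m)
    im=imaging.capture(n); cv2.imwrite(f"pics/{n}0.png",im)
print({k:v for k,v in imaging.camera_model("wrist").items()})
print(bot.get_state())
E
```

```text
pics
top {'K': array([[513.04628319,   0.        , 275.55482333],
       [  0.        , 513.04628319, 206.36205848],
       [  0.        ,   0.        ,   1.        ]]), 'position': array([ 475.11852062,   49.78980603, 1612.71113409]), 'rotation': array([ 0.06890803,  0.01205489, -1.59498248])}
side {'K': array([[477.37568341,   0.        , 280.33212423],
       [  0.        , 477.37568341, 204.93091496],
       [  0.        ,   0.        ,   1.        ]]), 'position': array([  -55.02987765, -1199.22098632,   699.85612798]), 'rotation': array([ 1.15401105,  0.0060345 , -0.4538682 ])}
{'K': array([[325.1922621 ,   0.        , 272.35660276],
       [  0.        , 325.1922621 , 210.61602577],
       [  0.        ,   0.        ,   1.        ]]), 'position': array([ 82.80648821, 550.14894741, 373.54651499]), 'rotation': array([-0.330243  ,  0.00223734,  1.267028  ])}
{'t': 0.1, 'qpos': array([ 1.13380040e+00,  3.26835787e-01, -1.93461492e-01,  1.05198447e+00,
        1.74376898e-05,  1.43662943e+00]), 'joint_velocities': array([-1.98617790e-03, -2.43048998e-03,  2.10121349e-03,  1.18369037e-03,
        1.22313407e-03, -1.60723649e-05]), 'effort': array([ 2.06496588e-03, -4.44238722e+01,  2.63038659e+01,  7.91408296e-03,
        2.17203211e-05,  7.00188366e-06]), 'tcp_pos': array([163.77551354, 524.52757729, 230.60712764]), 'orientation': array([-3.14012291e+00, -2.15978228e-04,  2.83876345e+00]), 'contact_force': array([-0.41200158, -0.05013291, -0.23259509]), 'wrist_torque': array([ 0.01406105, -0.01253343, -0.0287426 ]), 'opening': 1.0008218214381688}
```

View pics/top0.png

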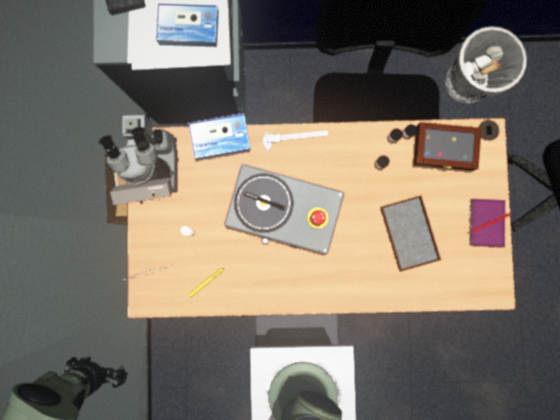

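View pics/side0.png

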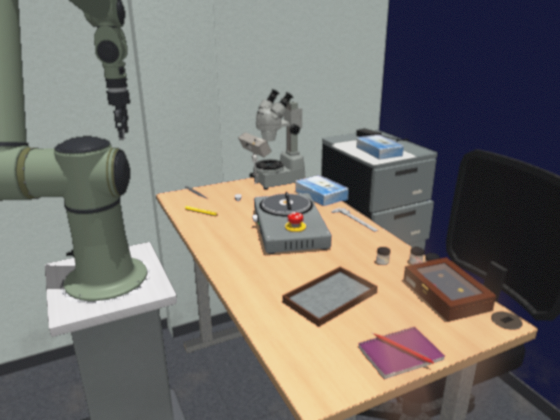

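Top view: the red stop is at (318,217), the disc at (264,202) with the black penlight across it at about (265,199), and the tray at (410,233). Things that could be mistaken for these:
- **Penlight:** the yellow pen at (207,282) and the red pencil at (490,222).
- **Tray:** the red-brown box at (447,146).

I choose the black penlight on the disc and the grey-felt tray.

```bash
cat > h.py <<'E'
import numpy as np, cv2
from bench import bot, solve_ik, imaging
from scipy.spatial.transform import Rotation as R
def rays(m,px,fish=False):
    K=m["K"]; px=np.atleast_2d(px).astype(float)
    u=(px[:,0]-K[0,2])/K[0,0]; v=(px[:,1]-K[1,2])/K[1,1]
    if fish:
        r=np.hypot(u,v)+1e-12; d=np.c_[np.sin(r)*u/r,-np.sin(r)*v/r,-np.cos(r)]
    else: d=np.c_[u,-v,-np.ones_like(u)]
    return R.from_euler("xyz",m["rotation"]).apply(d)
def onplane(m,px,z,fish=False):
    d=rays(m,px,fish); return m["position"]+d*((z-m["position"][2])/d[:,2])[:,None]
def project(m,P,fish=False):
    d=R.from_euler("xyz",m["rotation"]).inv().apply(np.atleast_2d(P)-m["position"]); x,y,z=d[:,0],-d[:,1],-d[:,2]
    r=np.hypot(x,y)+1e-12; s=(np.arctan2(r,z)/r) if fish else 1/z
    return np.c_[m["K"][0,2]+m["K"][0,0]*x*s, m["K"][1,2]+m["K"][1,1]*y*s]
def tri(obs): # [(model,px,fish)]
    A=np.zeros((3,3));b=np.zeros(3); L=[]
    for m,p,f in obs:
        d=rays(m,p,f)[0]; d/=np.linalg.norm(d); M=np.eye(3)-np.outer(d,d); A+=M;b+=M@m["position"]; L.append((M,m["position"]))
    X=np.linalg.solve(A,b); return X,[round(float(np.linalg.norm(M@(X-p))),1) for M,p in L]
def blobs(mask,amin=20):
    c,_=cv2.findContours(mask.astype(np.uint8),cv2.RETR_EXTERNAL,cv2.CHAIN_APPROX_NONE)
    return sorted([k for k in c if cv2.contourArea(k)>amin],key=cv2.contourArea,reverse=True)
def cen(c):
    M=cv2.moments(c); return np.array([M["m10"]/M["m00"],M["m01"]/M["m00"]])
def redmask(im):
    h=cv2.cvtColor(im,cv2.COLOR_BGR2HSV); return ((h[...,0]<6)|(h[...,0]>174))&(h[...,1]>180)&(h[...,2]>110)
E
python3 - <<'E'
from h import *
T=imaging.camera_model("top");S=imaging.camera_model("side")
t=cv2.imread("pics/top0.png");s=cv2.imread("pics/side0.png")
ps=[]
for im,(x,y) in((t,(318,217)),(s,(295,218))):
    m=redmask(im); k=np.zeros_like(m);k[y-15:y+15,x-15:x+15]=1
    c=blobs(m&k,5); ps.append(cen(c[0])); print(ps[-1],cv2.boundingRect(c[0]))
print("stop",tri([(T,ps[0],0),(S,ps[1],0)]),onplane(T,ps[0],95))
def grey(im,x,y,w,h):
    q=cv2.cvtColor(im,cv2.COLOR_BGR2HSV); m=(q[...,1]<45)&(q[...,2]>60); k=np.zeros_like(m);k[y-h:y+h,x-w:x+w]=1
    c=blobs(cv2.morphologyEx((m&k).astype(np.uint8),cv2.MORPH_OPEN,np.ones((3,3))),30)[0]; return c
c=grey(t,410,233,35,45);r=cv2.minAreaRect(c);bx=cv2.boxPoints(r)
c2=grey(s,330,294,55,35);print("felt",r,cen(c2),cv2.boundingRect(c2))
print(tri([(T,cen(c),0),(S,cen(c2),0)])); print(onplane(T,bx,5).round(1), onplane(T,[r[0]],5))
x=cv2.resize(t[150:265,205:355],None,fx=4,fy=4,interpolation=cv2.INTER_CUBIC)
cv2.imwrite("pics/crop.png",x)
g=cv2.cvtColor(t,cv2.COLOR_BGR2GRAY)
for P in((264,203),): print(onplane(T,P,66))
E
```

```text
Traceback (most recent call last):
IndexError: list index out of range
```

```bash
sed -i 's/k\[...,1\]>180//; s/(h\[...,1\]>180)&(h\[...,2\]>110)/(h[...,1]>140)\&(h[...,2]>80)/; s/<6)|(h\[...,0\]>174)/<9)|(h[...,0]>170)/' h.py
cat > m1.py <<'E'
from h import *
T=imaging.camera_model("top");S=imaging.camera_model("side")
t=cv2.imread("pics/top0.png");s=cv2.imread("pics/side0.png")
x=cv2.resize(t[150:265,205:355],None,fx=4,fy=4,interpolation=cv2.INTER_CUBIC)
cv2.imwrite("pics/crop.png",x)
print(cv2.cvtColor(t,cv2.COLOR_BGR2HSV)[217,312:325].tolist())
ps=[]
for im,(x,y) in((t,(318,217)),(s,(295,218))):
    m=redmask(im); k=np.zeros_like(m);k[y-15:y+15,x-15:x+15]=1
    c=blobs(m&k,5); ps.append(cen(c[0])); print(ps[-1],cv2.boundingRect(c[0]))
print("stop",tri([(T,ps[0],0),(S,ps[1],0)]),onplane(T,ps[0],95))
def grey(im,x,y,w,h):
    q=cv2.cvtColor(im,cv2.COLOR_BGR2HSV); m=(q[...,1]<45)&(q[...,2]>60); k=np.zeros_like(m);k[y-h:y+h,x-w:x+w]=1
    c=blobs(cv2.morphologyEx((m&k).astype(np.uint8),cv2.MORPH_OPEN,np.ones((3,3))),30)[0]; return c
c=grey(t,410,233,35,45);r=cv2.minAreaRect(c);bx=cv2.boxPoints(r)
c2=grey(s,330,294,55,35);print("felt",r,cen(c2),cv2.boundingRect(c2))
print(tri([(T,cen(c),0),(S,cen(c2),0)])); print(onplane(T,bx,5).round(1), onplane(T,[r[0]],5))
print(onplane(T,(264,203),66))
E
python3 m1.py
```

```text
[[2, 106, 229], [2, 65, 242], [3, 95, 243], [2, 139, 246], [2, 155, 248], [2, 153, 249], [2, 152, 249], [2, 151, 249], [2, 152, 249], [2, 142, 247], [2, 98, 246], [3, 75, 244], [3, 107, 236]]
[317.54700855 217.88888889] (311, 211, 14, 14)
[294.94117647 218.25816993] (288, 213, 15, 11)
stop (array([544.42547352, -58.94354704,  85.91388851]), [1.1, 1.1]) [[543.01167815 -57.80769695  95.        ]]
felt ((410.2615051269531, 232.87159729003906), (63.88701629638672, 37.355224609375), 73.3007583618164) [328.78164223 293.9822746 ] (291, 272, 77, 46)
(array([ 491.69105874, -349.49169319,   11.04996372]), [1.6, 1.6])
[[ 574.1 -270.6    5. ]
 [ 605.  -383.7    5. ]
 [ 412.8 -432.3    5. ]
 [ 382.3 -320.1    5. ]] [[ 493.11672464 -351.73860003    5.        ]]
[[593.35930191 100.5397453   66.        ]]
```

View pics/crop.png

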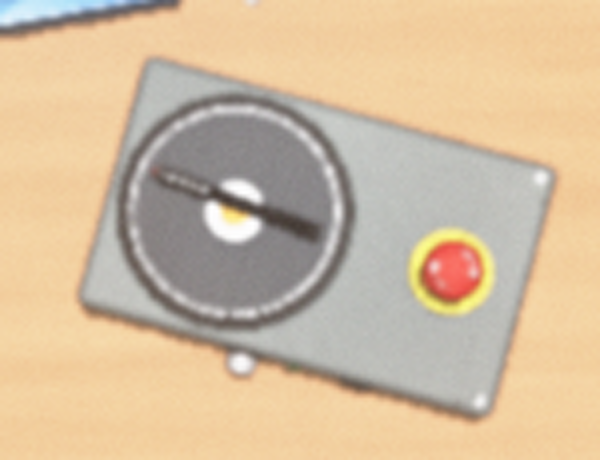

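The crop shows the black penlight on the disc from crop pixel (155,172) to (318,235), and the red head on its yellow collar at (452,271). I'll shut the fingers, go above the stop and look with the wrist camera from two places.

```bash
python3 - <<'E'
from h import *
bot.grip(0.0,30)
b=np.arctan2(-58,543)
import pickle
D=[]
for i,(x,y,z) in enumerate([(560,40,230),(543.5,-58.5,170)]):
    bot.move_ptp([x,y,z],[np.pi,0,b+np.pi])
    bot.dwell(0.3)
    m=imaging.camera_model("wrist"); im=imaging.capture("wrist"); cv2.imwrite(f"pics/w{i}.png",im); D.append(m)
pickle.dump(D,open("w.pkl","wb"))
s=bot.get_state();print(s["t"],s["qpos"],s["tcp_pos"],s["orientation"],s["contact_force"],D)
a=cv2.imread("pics/w0.png");c=cv2.imread("pics/w1.png")
cv2.imwrite("pics/w01.png",cv2.resize(np.vstack([a,c]),None,fx=.71,fy=.71,interpolation=cv2.INTER_AREA))
E
```

```text
4.3417 [-2.40864087e-01  3.68155527e-01 -2.95324264e-01  9.06247072e-01
  6.94753514e-05 -1.35829103e-01] [543.99923065 -57.81446991 170.53562939] [-3.14151667e+00  1.06902164e-03  3.03655775e+00] [-0.56100332  1.2294588  -0.76179762] [{'K': array([[325.1922621 ,   0.        , 272.35660276],
       [  0.        , 325.1922621 , 210.61602577],
       [  0.        ,   0.        ,   1.        ]]), 'position': array([475.55127729,  49.77637511, 372.96657868]), 'rotation': array([-3.30338146e-01,  6.59677863e-04,  1.46420621e+00])}, {'K': array([[325.1922621 ,   0.        , 272.35660276],
       [  0.        , 325.1922621 , 210.61602577],
       [  0.        ,   0.        ,   1.        ]]), 'position': array([459.5377908 , -48.45283316, 313.49655353]), 'rotation': array([-3.31634413e-01,  7.76561560e-04,  1.46495033e+00])}]
```

View pics/w01.png

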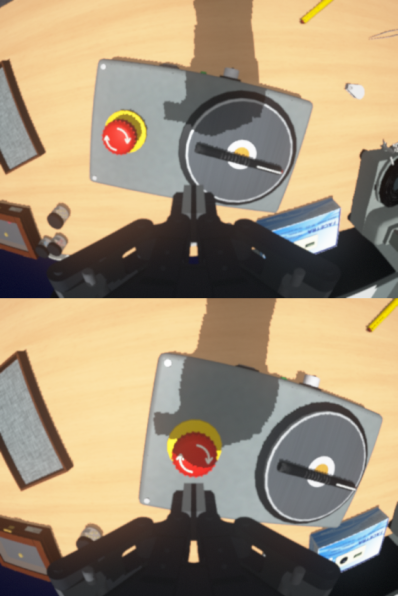

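Composite: in both wrist views the red head is clear, at (122,137) above and (195,455) below. The penlight runs about (195,147)–(281,171) above and (280,465)–(357,487) below. Next I'll measure these at full scale.

```bash
python3 - <<'E'
from h import *
import pickle
D=pickle.load(open("w.pkl","rb"))
T=imaging.camera_model("top");S=imaging.camera_model("side")
Rd=[];out=[];crops=[]
pen=[((195,147),(281,171)),((280,465-298),(357,487-298))]
for i in(0,1):
    im=cv2.imread(f"pics/w{i}.png"); c=blobs(redmask(im),300)
    c=[k for k in c if 80<cen(k)[0]<320 and cen(k)[1]<260][0]
    e=cv2.minEnclosingCircle(cv2.convexHull(c)); Rd.append(cen(c)); print("red",cen(c),e,cv2.boundingRect(c))
    p,q=[np.array(a)/.71 for a in pen[i]]
    k=np.zeros(im.shape[:2],np.uint8); d=(q-p)/np.linalg.norm(q-p)
    cv2.line(k,tuple(np.int32(p-6*d)),tuple(np.int32(q+6*d)),1,26)
    g=cv2.cvtColor(im,cv2.COLOR_BGR2GRAY); m=(g<62)&(k>0)
    cc=blobs(m,60); print([ (cv2.contourArea(x),cv2.boundingRect(x)) for x in cc[:4]])
    x0,y0=np.int32((p+q)/2)-[80,60]; cr=im[y0:y0+120,x0:x0+160].copy()
    crops.append(cv2.resize(cr,None,fx=4,fy=4,interpolation=cv2.INTER_CUBIC)); print("origin",x0,y0)
print("stop",tri([(D[0],Rd[0],1),(D[1],Rd[1],1)]),tri([(D[0],Rd[0],1),(D[1],Rd[1],1),(T,(317.5,217.9),0)]))
for i in(0,1): print(onplane(D[i],Rd[i],92,1))
cv2.imwrite("pics/pc.png",cv2.resize(np.vstack(crops),None,fx=.62,fy=.62))
cv2.imwrite("pics/pc.png",cv2.resize(np.vstack(crops),(400,600),interpolation=cv2.INTER_AREA)) if 0 else None
E
```

```text
red [167.96089707 192.5368986 ] ((167.96188354492188, 192.60704040527344), 24.73554801940918) (144, 168, 48, 50)
[(759.5, (278, 202, 117, 37))]
origin 255 163
red [273.45958732 220.31931145] ((273.54638671875, 220.40878295898438), 31.878835678100586) (242, 189, 63, 63)
[(964.0, (391, 229, 108, 37))]
origin 368 190
stop (array([544.44652836, -56.81684237,  87.73211856]), [0.0, 0.0]) (array([543.91596268, -57.17580506,  88.41075494]), [0.7, 0.5, 1.2])
[[543.3784647  -55.20332749  92.        ]]
[[542.88024302 -56.67278804  92.        ]]
```

View pics/pc.png

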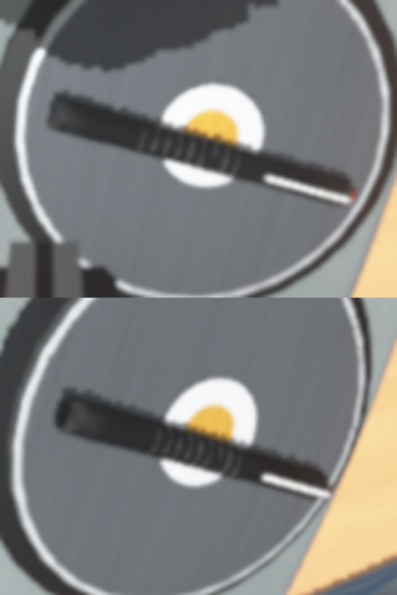

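The crops show the whole penlight. Its ends are at crop (55,112)/(355,192) above and (62,411)/(330,488) below. Head mid-height triangulates to 88 mm, which agrees with the text's 99 mm top. I'll triangulate the penlight and press the stop.

```bash
python3 - <<'E'
from h import *
import pickle
D=pickle.load(open("w.pkl","rb"))
A=[(277.2,208.2),(393,235.6)];B=[(398.1,240.4),(501.1,266.6)]
for n,e in(("A",A),("B",B)): print(n,tri([(D[i],e[i],1) for i in(0,1)]),[onplane(D[i],e[i],74,1).round(1) for i in(0,1)])
print("top",onplane(imaging.camera_model("top"),[(243.75,193),(284.5,208.75)],74))
bot.movel([544,-57,108],max_speed=100)
f0=bot.get_state()["contact_force"]
hit=bot.movel([544,-57,85],max_speed=20,threshold=18)
s=bot.get_state();print(hit,s["tcp_pos"],s["contact_force"]-f0)
bot.movel([544,-57,180],max_speed=120)
bot.dwell(.2)
m=imaging.camera_model("wrist");im=imaging.capture("wrist");cv2.imwrite("pics/w2.png",im)
c=[k for k in blobs(redmask(im),300) if 200<cen(k)[0]<350 and cen(k)[1]<280][0]
r=cv2.minEnclosingCircle(c);print(cen(c),r,m["position"])
print("at z=88,78:",onplane(m,cen(c),88,1),onplane(m,cen(c),78,1))
print("expected px up/down",project(m,[[544,-57,88],[544,-57,78]],1))
sd=imaging.capture("side");cv2.imwrite("pics/s2.png",sd)
k=redmask(sd);k[:,:275]=0;k[:,320:]=0;k[235:]=0;k[:195]=0
c=blobs(k,5)[0];print("side",cen(c),cv2.boundingRect(c),"t",bot.get_state()["t"])
E
```

```text
A (array([577.40882447,  43.5253876 ,  67.89236414]), [0.1, 0.1]) [array([[575.5,  43.6,  74. ]]), array([[574.3,  41.3,  74. ]])]
B (array([623.76766886, 166.443486  ,  77.23412565]), [0.5, 0.5]) [array([[624.9, 167.8,  74. ]]), array([[626.6, 169.4,  74. ]])]
top [[624.49965318 160.63243225  74.        ]
 [573.87848518  39.06666697  74.        ]]
True [544.2111544  -57.06382879  87.01900869] [-1.03836186  1.3149135   5.60569848]
[272.4345428  213.32715311] ((272.4570617675781, 213.6197509765625), 29.655668258666992) [459.23480762 -47.52969951 322.18049775]
at z=88,78: [[540.93038794 -56.41908157  88.        ]] [[544.41896111 -56.79867689  78.        ]]
expected px up/down [[272.10982407 217.16132201]
 [272.1264666  212.85851465]]
side [294.78418803 221.40384615] (288, 215, 15, 11) t 7.3667
```

The stop is latched: the head now sits about 10 mm lower in both the wrist and side views. The penlight is centred near (600,105), axis at about 73 mm, direction 1.19 rad. I'll go above it and take one close look.

```bash
python3 - <<'E'
from h import *
phi=np.arctan2(124,50)
bot.move_ptp([600,105,160],[np.pi,0,phi-np.pi])
bot.grip(0.5,30); bot.dwell(.2)
m=imaging.camera_model("wrist");im=imaging.capture("wrist")
s=bot.get_state();print(s["t"],s["qpos"],s["tcp_pos"],s["opening"],m)
u=np.array([np.cos(phi),np.sin(phi),0]);P=np.array([600,105,73])+np.outer([-67,67],u)
print(project(m,P,1))
cv2.imwrite("pics/w3.png",im)
E
```

```text
9.05 [ 5.21419341e-02  4.86939563e-01 -1.35579450e-01  9.48291119e-01
  3.39355562e-05 -1.13541355e+00] [599.992044   105.0236101  159.99857897] 0.5026120409864392 {'K': array([[325.1922621 ,   0.        , 272.35660276],
       [  0.        , 325.1922621 , 210.61602577],
       [  0.        ,   0.        ,   1.        ]]), 'position': array([567.49787514,  27.88922726, 302.95263028]), 'rotation': array([-3.29738248e-01,  7.97868821e-05,  2.75727736e+00])}
[[270.54355373 126.92418098]
 [271.00218164 292.01259199]]
```

View pics/w3.png

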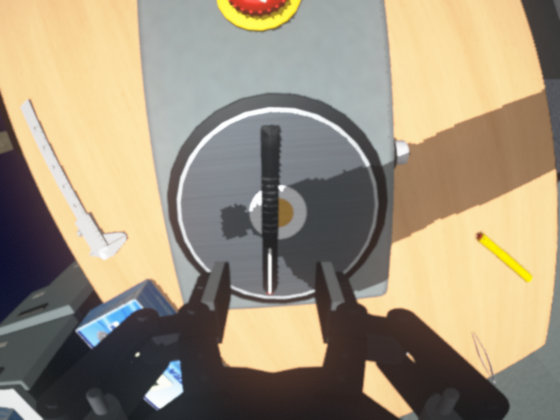

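The penlight ends at (270,127) and (270,293) match the predicted pixels to within a couple of pixels. Grasping.

```bash
python3 - <<'E'
from h import *
f0=bot.get_state()["contact_force"]
print(bot.movel([600,105,68],max_speed=80,threshold=12))
s=bot.get_state();print(s["tcp_pos"],s["contact_force"]-f0)
bot.grip(0.0,30)
s=bot.get_state();print("grip",s["opening"],s["tcp_pos"],s["contact_force"]-f0)
bot.movel([600,105,150],max_speed=80)
s=bot.get_state();print("lift",s["opening"],s["tcp_pos"],s["contact_force"]-f0)
bot.move_ptp([492,-350,160],[np.pi,0,0.248-np.pi]); bot.dwell(.2)
m=imaging.camera_model("wrist");im=imaging.capture("wrist");cv2.imwrite("pics/w4.png",im)
print(bot.get_state()["t"],bot.get_state()["opening"],m["position"],m["rotation"])
u=np.array([np.cos(.248),np.sin(.248),0]);v=np.array([-u[1],u[0],0])
P=np.array([[492,-350,5]]*4)+np.outer([100,100,-100,-100],u)+np.outer([60,-60,-60,60],v);print(project(m,P,1).round())
E
```

```text
False
[600.53707594 105.04325749  68.63643224] [ 1.02232216 -0.2958586   0.34252335]
grip 0.14867189299765712 [600.4687967  105.02310237  68.58665719] [ 0.56264467 -0.80209089  3.76023499]
lift 0.14689338581947292 [599.5280176  104.9569502  149.35145951] [ 0.29326525 -1.02236174  0.57858249]
13.85 0.14932288881505928 [ 410.30466773 -369.30383326  302.94188036] [-3.30140157e-01  5.10586740e-04  1.81954172e+00]
[[327. 282.]
 [216. 282.]
 [205.  87.]
 [337.  87.]]
```

View pics/w4.png

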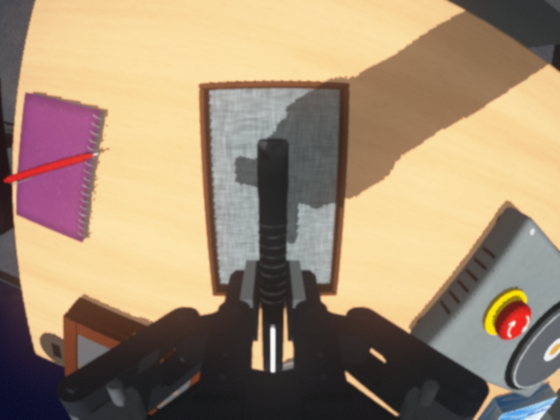

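The penlight is held level above the tray. The felt corners at (208,90), (342,87), (330,288) and (218,288) agree with the prediction to about 3 mm. Laying it down.

```bash
python3 - <<'E'
from h import *
bot.movel([492,-350,30],max_speed=100)
print(bot.movel([492,-350,7.3],max_speed=25,threshold=8))
s=bot.get_state();print(s["tcp_pos"],s["contact_force"],s["opening"])
bot.grip(0.4); bot.dwell(.2)
bot.movel([492,-350,150],max_speed=100)
bot.move_ptp([520,-200,170],[np.pi,0,0.248-np.pi]); bot.dwell(.5)
for n in("top","wrist"): cv2.imwrite(f"pics/{n}5.png",imaging.capture(n))
m=imaging.camera_model("wrist")
print(bot.get_state()["t"],m["position"],m["rotation"])
a=cv2.resize(cv2.imread("pics/top5.png")[180:290,290:450],None,fx=3,fy=3,interpolation=cv2.INTER_CUBIC)
b=cv2.imread("pics/wrist5.png")
cv2.imwrite("pics/c5.png",np.vstack([cv2.resize(a,(400,275)),cv2.resize(b,(400,300))]))
E
```

```text
True
[ 491.69548227 -349.75676499    7.60499621] [0.15353099 0.28268078 4.42226726] 0.14600472998038297
19.55 [ 437.63488807 -220.22092505  312.90158893] [-3.30035062e-01  5.55990302e-04  1.81746714e+00]
```

View pics/c5.png

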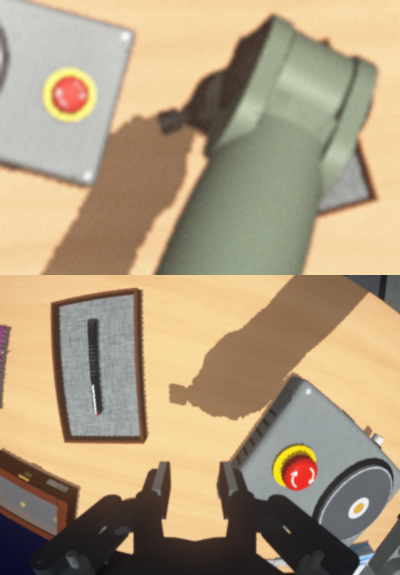

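The wrist view shows the penlight lying flat inside the tray (lower half, about (95,365)), with the stop still down. Now the twist.

```bash
python3 - <<'E'
from h import *
C=[544,-57]
bot.grip(0.85,40)
yaw=-np.pi+0.35
bot.move_ptp([*C,150],[np.pi,0,yaw]); 
print(bot.movel([*C,69],max_speed=70,threshold=12))
s=bot.get_state();print(s["tcp_pos"],s["qpos"][5],s["t"])
bot.grip(0.0,40); s=bot.get_state(); print("grip",s["opening"],s["contact_force"],s["wrist_torque"])
q=s["qpos"].copy(); q0=q[5]
for d in(.25,.5,.75,.97):
    q[5]=q0+d; bot.move_j(q); s=bot.get_state(); print(d,s["contact_force"].round(1),s["wrist_torque"].round(2),s["orientation"][2])
bot.grip(0.85); bot.dwell(.3)
bot.movel([*C,190],max_speed=100); bot.dwell(.4)
m=imaging.camera_model("wrist");im=imaging.capture("wrist");cv2.imwrite("pics/w6.png",im)
c=[k for k in blobs(redmask(im),300) if 200<cen(k)[0]<350 and cen(k)[1]<280][0]
print(cen(c),"up/down",project(m,[[544,-57,88],[544,-57,78]],1))
sd=imaging.capture("side");k=redmask(sd);k[:,:275]=0;k[:,320:]=0;k[235:]=0;k[:195]=0
print("side",cen(blobs(k,5)[0]),bot.get_state()["t"])
cv2.imwrite("pics/s6.png",sd)
E
```

```text
False
[544.45542255 -57.0971705   69.50068249] -0.5893684445259919 21.9583
grip 0.5430301756503043 [-0.99719146 -1.88399409  2.92327561] [-0.17508907  0.12824325  0.02005149]
0.25 [-0.5  0.8  4. ] [0.26 0.22 0.05] -3.0386028530117075
0.5 [-0.9  2.9  4.2] [0.68 0.13 0.05] 2.9963130203648225
0.75 [-0.5  5.3  4.4] [ 1.23 -0.01  0.02] 2.7470901702045767
0.97 [-1.6  5.1  4.2] [ 1.27 -0.18  0.02] 2.5260441971895418
[273.6632083  211.88347965] up/down [[273.09303943 211.61765443]
 [273.07713505 207.6378936 ]]
side [294.75280899 218.70411985] 26.2
```

View pics/w6.png

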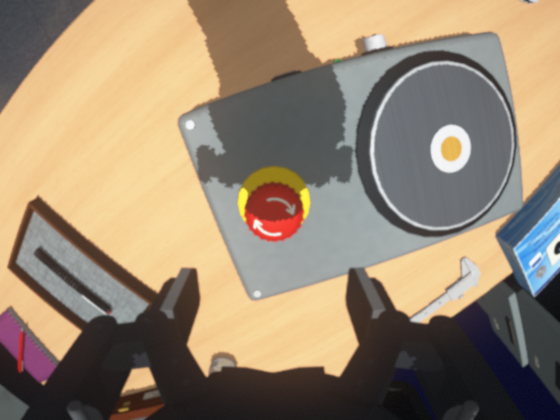

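The view shows the stop up, the disc empty and the penlight in the tray. For a final check I'll retreat to the first viewing pose and compare with the first picture there: head height, arrow orientation, and side centroid without the shadow.

```bash
python3 - <<'E'
from h import *
import pickle
D=pickle.load(open("w.pkl","rb"))
b=np.arctan2(-58,543)
bot.grip(0.0)
bot.move_ptp([560,40,230],[np.pi,0,b+np.pi]); bot.dwell(.4)
m=imaging.camera_model("wrist");im=imaging.capture("wrist")
a=cv2.imread("pics/w0.png")
print("cam shift",m["position"]-D[0]["position"])
for x in(a,im):
    c=[k for k in blobs(redmask(x),300) if 80<cen(k)[0]<320 and cen(k)[1]<260][0]; print(cen(c),cv2.boundingRect(c))
f=lambda x:cv2.resize(x[150:240,110:230],None,fx=4,fy=4,interpolation=cv2.INTER_CUBIC)
cv2.imwrite("pics/cmp.png",cv2.resize(np.hstack([f(a),f(im)]),(800,300)))
bot.move_ptp([400,250,300],[np.pi,0,b+np.pi]); bot.dwell(.3)
sd=imaging.capture("side");k=redmask(sd);k[:,:275]=0;k[:,320:]=0;k[235:]=0;k[:195]=0
print("side",cen(blobs(k,5)[0]),"start 294.94 218.26; t",bot.get_state()["t"])
E
```

```text
cam shift [-0.02203562 -1.00097876 -0.27202836]
[167.96089707 192.5368986 ] (144, 168, 48, 50)
[169.10204863 192.90733295] (145, 169, 49, 49)
side [294.94117647 218.25816993] start 294.94 218.26; t 29.2417
```

View pics/cmp.png

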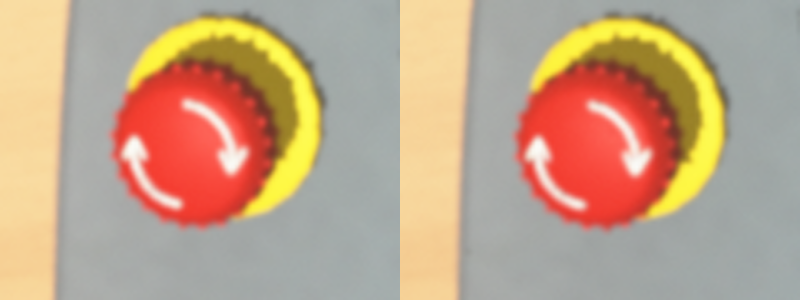

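Head height and arrow orientation match the start, and the side-view centroid is identical. Handing in.

```bash
python3 -c "
from bench import bot
bot.sign_off()"
```

```text
the job is handed in; nothing more can be done
```

The job is done and handed in at about 29 s on the robot's clock, well under the 61 s limit; the hand-in gives no verdict.

- **Stop pressed:** I pushed it down with shut fingers and let go. The wrist and side views both showed the head about 10 mm lower, so it was latched.
- **Penlight:** I gripped it across the middle, lowered it onto the felt until light contact and released it. It lay flat inside the tray walls in a wrist picture taken after the release, with the stop still down. It still lay there in the picture after the twist.
- **Stop reset:** I gripped the head, turned it 0.97 rad clockwise and opened the fingers. With the arm clear, the side-view centroid is identical to the start, and the arrows look the same as in the first picture.

**Checks that disagreed:** right after the twist, the side view put the head 0.4 px low, with the arm still above it. That was gone once the arm moved away. In the final wrist picture the head was about 1 px off the first one, in line with the camera standing 1 mm from its first place.

I did not measure the loupe, tweezers, caliper or jar again at the end. The arm was never brought down near them.

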